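# Rack the celadon test tiles on edge

### The job

Take the two celadon test tiles off the sloping drying stand and stand them upright on edge in the slotted wooden rack: the taller tile in the slot beside the rack's tall end board, the shorter tile in the slot at the opposite end, the middle slot left empty. Lower each tile right to the bottom of its slot before letting go, never dropping it, with neither end sticking out of the rack, and leave the mug, the wooden rib and the turning tool where they are.

Things in the scene. Friction and masses are not known exactly. Their poses are not given: they have to be found in the camera images.
- tall_center (a point): Centre of the taller celadon tile: 10 mm thick (x), 92 wide (y), 120 high (z, to its upper edge; bare clay band at the foot), 0.24 kg, loose. At the start it leans in either bay of the drying stand, 27 degrees from vertical, top towards the robot. Too wide to span; grasp it across its thickness by the upper part.
- short_center (a point): Centre of the shorter celadon tile: 10 mm thick (x), 92 wide (y), 95 high (z, to its upper edge; bare clay band at the foot), 0.19 kg, loose. At the start it leans in either bay of the drying stand, 27 degrees from vertical, top towards the robot. Too wide to span; grasp it across its thickness by the upper part.
- stand: Fixed wooden stand, base 115 x 235 x 10 mm; origin on the bench under the tiles' feet, midway between bays at y = -62 and +62 mm; x away from the robot at yaw 0. Each tile's foot centre is 30 mm up, on a sloping ledge with an 8 mm lip; it leans to -x on two bars, near its side edges, reaching 72 mm up it, with a 64 mm open gap between. A tile comes out along its own z.
- rack: Fixed wooden rack, base 150 x 126 x 12 mm, origin on the bench; x across the slots, y along, z up. Slots at x = -50, 0, +50 mm: 15 wide, 120 long, open-ended, 40 deep, cut between 35 mm thick dividers; dividers and low end wall (10 mm thick) reach 52 mm above the bench; the wall at the -x end is the tall end board, 10 mm thick, top 72 mm above the bench.
- slot_tall (a point): Middle of the floor of the slot beside the tall end board, 12 mm above the bench; x across the slot, y along it, z up.
- slot_short (a point): Middle of the floor of the slot at the opposite (low) end, 12 mm above the bench; x across the slot, y along it, z up.
- mug: Blue glazed mug, 82 mm across, 92 mm high, handle to its +y; origin at the centre of its underside. Bystander.
- rib: Flat wooden rib with round ends, 55 x 145 x 7 mm, long along its y; origin at the centre of its underside. Bystander.
- turning_tool: Aluminium turning tool, a flat bar 10 x 150 x 8 mm along its y with a hooked end; origin at the middle of its underside. Bystander.
Not all that is in view belongs to the job. Leave any red look-alike of the rack alone.

How it is judged:
At the end, for the whole second after the job is handed in: Each tile stands in its own slot (taller beside the tall end board, shorter at the opposite end): its centre within 10 mm of the slot's mid-plane and 17 mm of the slot's middle lengthwise, its foot within 6 mm of the slot floor, leaning less than 0.17 rad (10 degrees) from vertical, at rest (x of tall_center in the frame of slot_tall between -0.01 and 0.01 m and y of tall_center in the frame of slot_tall between -0.017 and 0.017 m and z of tall_center in the frame of slot_tall between 0.054 and 0.066 m and angle between each of tall_center, short_center's own z axis and vertical below 0.17 rad and linear speed of each of tall, short below 0.02 m/s and x of short_center in the frame of slot_short between -0.01 and 0.01 m and y of short_center in the frame of slot_short between -0.017 and 0.017 m and z of short_center in the frame of slot_short between 0.0415 and 0.0535 m); the robot touches nothing.
It fails at once if the tall tile is let fall (moving faster than 0.45 m/s out of the fingers, a free drop of about 10 mm) (linear speed of tall above 0.45 m/s and contact force between the fingers and tall below 0.1 N).
It fails at once if the short tile is let fall (moving faster than 0.45 m/s out of the fingers, a free drop of about 10 mm) (linear speed of short above 0.45 m/s and contact force between the fingers and short below 0.1 N).
It fails at once if the mug is pushed more than 20 mm (distance of mug from where it was at the start of the episode above 0.02 m).
It fails at once if the wooden rib is pushed more than 20 mm (distance of rib from where it was at the start of the episode above 0.02 m).
It fails at once if the turning tool is pushed more than 20 mm (distance of turning_tool from where it was at the start of the episode above 0.02 m).
It also fails if it takes over 67 s, if anything falls off the work surface, if the arm or the gripper's body presses on something with over 40 N, if the wrist force passes 120 N, or if a joint passes its speed limit or range.

### The arm

A 6-joint arm with a two-finger parallel gripper is mounted at the origin on the work surface. World frame = base frame: x ahead of the robot, y to its left, z up, the work surface at z = 0. Lengths are in m, angles in rad, forces in N, time in s.
With the tool pointing down it reaches from about 0.375 to 0.825 m from the base axis. Payload 5.5 kg.
Tool frame: the origin (TCP) lies at the very end of the fingers, on their centre line; the grasp point (between the pads) lies 19 mm behind it; x points along the fingers, y is the direction in which the jaws open and shut, and the axes are right-handed (so a half turn about x gives the same grasp; the last joint's range is limited). The gripper opens to 85 mm and grips with 20 to 120 N. Pads are 22 mm wide; open, the fingers measure 114 mm over their backs; the gripper's body (76 mm by 85 mm) begins 54 mm behind the grasp point. The pads swing forward as they close: fully open they stand 13 mm farther back than shut.
Start: joints at [1.254, 0.314, -0.047, 1.21, 0, 1.571], TCP at [0.187, 0.57, 0.231] pointing down, gripper open.
Joint ranges: [-2.67, 2.67], [-0.69, 1.73], [-1.03, 1.25], [-2.08, 2.16], [-1.42, 1.45], [-3.14, 3.14]. Speed limits (rad/s): [2.39, 2.39, 3.01, 3.14, 3.14, 3.14].

### API

Orientations are given as a unit quaternion [w, x, y, z].
In Python, from cell import manip gives the robot as it stands. The module is installed in compiled form; this text tells all that it offers.
- The arm moves only by the tool move_arm, never from a script. Its argument "targets" is one flat list of numbers, 4 for each row, row after row: the shift along the tool's x, y, z in mm, then the turn about the tool's x in rad. In form: [x, y, z, twist, x, y, z, twist, ...]. A call has 1 to 20 rows; each row shifts and turns the commanded pose from where the row before left it, along the tool's axes as they then stand; what a row does not reach is not made up. A row lasts 1/12 s, in which the tool goes at most 41.7 mm and 7.16 degrees, less where a joint would pass 70% of its speed; a pose out of reach is approached as far as the arm can. A call is refused whole if a number of a shift passes 41.7 or a number of a turn 0.125, either way. A call with a gripper value outside its range is refused whole. "hand" is the opening, from -1 (shut) to 1 (fully open), set as the call begins (left out, the last holds). The fingers move at their own pace and stop on an object; "squeeze" is the grip in N (left out, the last holds). Time passes only in rows, so rows that do not move let the fingers close. It gives the time, the measured TCP pose, the force and the opening at its end, in the units of the state.
- manip.observe(): the state, without advancing time (a new reading comes with each control period).
- manip.snapshot(name): name is "scene" or "top"; returns (picture, depth): 420x560x3 uint8, red, green, blue; 420x560 float32, m along the optical axis (not along the pixel's ray), 0 where there is no reading.
- manip.camera_info(name): a dict with "fx", "fy", "cx", "cy" (pixels), "T" (4x4, takes a point from camera to world coordinates). Camera axes: x right, y down, z forward; pixel columns grow to the right and rows downward; lengths in m; the calibration is good to about 2 mm. A picture is of the moment at which its call begins. camera_info takes no time and is no camera call.
- manip.job_done(): hands the job in, once; it reports no verdict.
Trained networks look in the newest picture that a camera, given by its name, has taken for a name from the list of things; names that differ only in an ending like _2 or _b are one class to them, and where a whole thing is asked for, a point or a joint stands for the part that bears it (a point fixed in the world has none). Each returns a list of dicts, best first, with "confidence" (0 to 1); they miss things now and then, are a little off and sometimes report something else, mostly with a low value. They report only what shows in the picture. A call takes as long as a camera call. They do not tell look-alikes from the thing itself.
- manip.boxes_of(camera, target): "xy" ([column, row] in pixels, amid what is visible of it).
- manip.mark_of(camera, target): "xy" ([column, row] in pixels: a listed point, or the origin of a listed thing).
The state is a dict: "t": time; "qpos": joint angles; "qd": joint speeds; "tau": joint torques, N m; "tool_pos": TCP position; "eef_rot": TCP orientation; "contact_force": force on the tool from outside, world axes, zero at the start; "ft_torque": the same for the moment, N m; "width": opening from 0.0 (shut) to 1.0 (fully open).
Only numpy, scipy, OpenCV 4.12 (cv2) and the standard library are available. Lean on these libraries where they do the work, as an engineer would, in place of code of your own. Each camera call takes 0.05 s, during which the arm holds its last target. There are 200 camera calls.

## Working session

There is one attempt and no reset: what is moved stays moved. The work goes in short steps, Python scripts to look and compute and a tool call to move; the robot and the scene stay as the last step left them, time stands still between calls to the robot, and variables do not carry over. Pictures are saved under pics/ and viewed, about 8 in all and at most 12, crops included, and the job is handed in when it is done.

Besides the shell and the picture viewer there is one more tool, called after "Emit:" as name(argument=value, ...) on one line, values as JSON. move_arm: Moves the arm, as the interface text tells. Its arguments: {"type":"object","properties":{"targets":{"type":"array"},"hand":{"type":"number"},"squeeze":{"type":"number"}},"required":["targets"]}

```bash
mkdir -p pics
cat > h.py <<'E'
import numpy as np, cv2
from cell import manip
def snap(c,fn=None):
    p,d=manip.snapshot(c)
    if fn: cv2.imwrite('pics/'+fn,p[:,:,::-1])
    return p,d
def unproj(c,uv,z):
    i=manip.camera_info(c);T=np.array(i['T'])
    return T[:3,:3]@np.array([(uv[0]-i['cx'])/i['fx']*z,(uv[1]-i['cy'])/i['fy']*z,z])+T[:3,3]
def cloud(c,d):
    i=manip.camera_info(c);T=np.array(i['T'])
    v,u=np.mgrid[:d.shape[0],:d.shape[1]]
    P=np.stack([(u-i['cx'])/i['fx']*d,(v-i['cy'])/i['fy']*d,d],-1)
    W=P@T[:3,:3].T+T[:3,3]; W[d==0]=np.nan
    return W
def proj(c,P):
    i=manip.camera_info(c);T=np.array(i['T'])
    q=T[:3,:3].T@(np.array(P)-T[:3,3]); return i['fx']*q[0]/q[2]+i['cx'],i['fy']*q[1]/q[2]+i['cy']
E
python3 - <<'E'
from h import *
np.set_printoptions(precision=4,suppress=True)
o=manip.observe();print(o['t'],o['tool_pos'],o['eef_rot'])
for c in ['scene','top']:
    p,d=snap(c,c+'0.png'); W=cloud(c,d); np.savez(c+'0.npz',p=p,d=d,W=W)
    print(c,np.array(manip.camera_info(c)['T']),manip.camera_info(c)['fx'])
    for n in ['tall_center','short_center','stand','rack','slot_tall','slot_short','mug','rib','turning_tool']:
        for r in manip.mark_of(c,n)[:3]:
            u,v=np.round(r['xy']).astype(int)
            ok=0<=u<560 and 0<=v<420
            print(n,r['xy'],round(r['confidence'],2),W[v,u] if ok else '')
E
```

```text
0.0 [0.1867 0.5696 0.2304] [ 0.6982  0.1109  0.6984 -0.1121]
scene [[ 0.3666  0.7295 -0.5775  1.0655]
 [ 0.9303 -0.2966  0.2159 -0.178 ]
 [-0.0138 -0.6164 -0.7873  0.8111]
 [ 0.      0.      0.      1.    ]] 436.3428303472693
tall_center [335.8, 209.1] 0.91 [0.5704 0.1465 0.089 ]
short_center [387.7, 195.2] 0.62 [0.5661 0.2788 0.0716]
short_center [182.2, 383.9] 0.28 [ 0.7732 -0.2536  0.0077]
stand [364.6, 233.2] 0.67 [0.6036 0.2107 0.0112]
rack [175.9, 191.1] 0.97 [ 0.3511 -0.1555  0.0451]
rack [186.7, 279.9] 0.68 [ 0.598  -0.1909  0.055 ]
slot_tall [175.5, 171.3] 0.61 [ 0.2968 -0.1406  0.0541]
slot_short [178.7, 295.0] 0.61 [ 0.6226 -0.2137  0.0519]
slot_short [170.5, 204.2] 0.6 [ 0.3693 -0.1775  0.0279]
mug [286.6, 353.9] 0.84 [ 0.7913 -0.0567  0.0037]
rib [181.7, 385.3] 0.8 [ 0.7742 -0.2542  0.0059]
rib [290.0, 353.1] 0.21 [ 0.7931 -0.0514  0.0081]
turning_tool [384.1, 306.1] 0.66 [0.7746 0.1604 0.0078]
top [[ 0.0196 -0.9973  0.0708  0.4752]
 [-0.9998 -0.0195  0.0014  0.0059]
 [ 0.     -0.0708 -0.9975  1.256 ]
 [ 0.      0.      0.      1.    ]] 498.4786333527829
tall_center [227.2, 191.5] 0.98 [0.5763 0.154  0.0824]
tall_center [394.5, 125.2] 0.42 [ 0.7603 -0.2542  0.0139]
short_center [175.2, 196.1] 0.73 [0.5644 0.2764 0.0829]
stand [208.9, 190.0] 0.79 [0.5822 0.2002 0.0609]
stand [228.4, 118.3] 0.3 [0.7707 0.1658 0.0109]
rack [350.3, 302.6] 0.7 [ 0.3139 -0.1479  0.0138]
rack [362.0, 201.7] 0.64 [ 0.5609 -0.1694  0.0537]
rack [208.6, 188.0] 0.27 [0.5883 0.2025 0.0476]
slot_tall [346.4, 327.7] 0.78 [ 0.2531 -0.1388  0.0137]
slot_tall [360.2, 219.5] 0.57 [ 0.5188 -0.1707  0.0132]
slot_short [359.0, 287.1] 0.61 [ 0.3533 -0.1698  0.0128]
slot_short [379.6, 188.4] 0.58 [ 0.5961 -0.2133  0.0504]
mug [311.6, 111.9] 0.98 [ 0.7914 -0.0469  0.0065]
rib [398.0, 125.3] 0.8 [ 0.762  -0.2657  0.0072]
rib [361.6, 201.8] 0.64 [ 0.5609 -0.1694  0.0537]
```

```bash
python3 -c "
import cv2,numpy as np
a=cv2.imread('pics/scene0.png');b=cv2.imread('pics/top0.png')
"; ls pics
```

```text
scene0.png
top0.png
```

View pics/scene0.png

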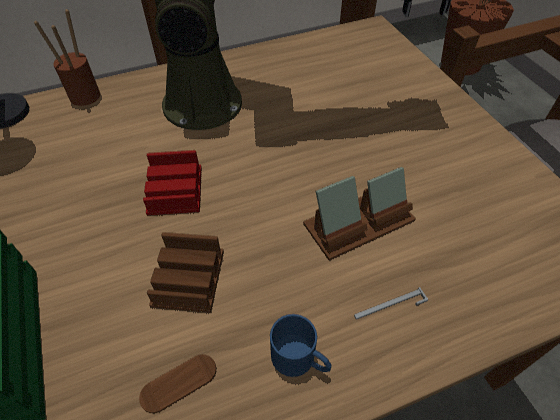

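View pics/top0.png

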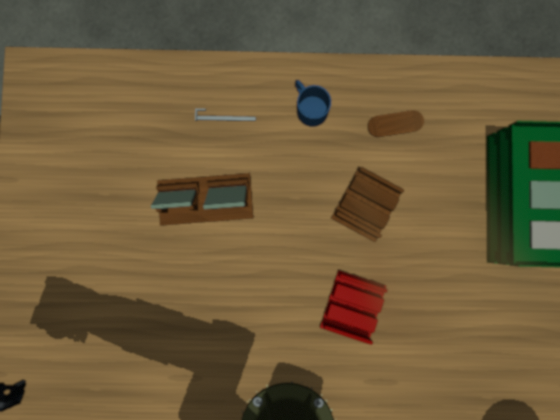

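The pictures show the tall tile in the right bay (scene 338,207), the short tile at (387,195), and the brown rack at scene (187,272), with its tall board towards the robot. The red look-alike is at (173,182). Next I fit poses from the depth.

Run:
```python
from h import *
np.set_printoptions(precision=4,suppress=True)
D={c:np.load(c+'0.npz') for c in['scene','top']}
def rect(P):
    r=cv2.minAreaRect((P[:,:2]*1000).astype(np.float32));return r,cv2.boxPoints(r).round(1).tolist()
for c in D:
    W=D[c]['W'].reshape(-1,3);p=D[c]['p'].reshape(-1,3).astype(int)
    def box(x0,x1,y0,y1,z0,z1): return (W[:,0]>x0)&(W[:,0]<x1)&(W[:,1]>y0)&(W[:,1]<y1)&(W[:,2]>z0)&(W[:,2]<z1)
    R=box(.45,.68,-.29,-.07,.006,.1);print(c,'rack',rect(W[R]),R.sum())
    R=box(.45,.68,-.29,-.07,.06,.1);print(' board',R.sum(),rect(W[R]) if R.sum()>3 else '', np.median(W[R],0))
    R=box(.45,.68,-.29,-.07,.045,.056);print(' top z',np.median(W[R][:,2]))
    R=box(.45,.7,.05,.38,.004,.018);print(' stand',rect(W[R]),R.sum())
    green=(p[:,1]>p[:,0]+8)&(p[:,2]>p[:,0]-5)
    for n,y0,y1 in[('tall',.08,.21),('short',.215,.35)]:
        R=box(.45,.68,y0,y1,.03,.2)&green
        P=W[R];m=P.mean(0);
        for _ in range(3):
            u,s,v=np.linalg.svd(P-P.mean(0),full_matrices=False);e=(P-P.mean(0))@v[2];P=P[abs(e)<max(2*e.std(),.003)]
        nrm=v[2]*np.sign(v[2][2]);m=P.mean(0)
        up=np.array([0,0,1])-nrm[2]*nrm;up/=np.linalg.norm(up);w=np.cross(up,nrm)
        a=(P-m)@w;b=(P-m)@up
        print(' ',n,len(P),'n',nrm,'tilt',np.degrees(np.arcsin(nrm[2])),'m',m,'up',up,'w rng',np.percentile(a,[1,99]),'up rng',np.percentile(b,[1,99]),'e',e.std())
        ctop=m+w*np.percentile(a,[1,99]).mean()+up*np.percentile(b,99); print('   topmid of face',ctop)
```

```text
scene rack (((564.0078125, -182.8023681640625), (141.8177947998047, 149.54714965820312), 63.3426628112793), [[465.3999938964844, -212.60000610351562], [599.0, -279.70001220703125], [662.5999755859375, -153.0], [529.0, -85.9000015258789]]) 4703
 board 380 (((506.945556640625, -160.4375), (120.32567596435547, 12.924773216247559), 62.29090881347656), [[473.20001220703125, -210.6999969482422], [484.70001220703125, -216.6999969482422], [540.5999755859375, -110.19999694824219], [529.2000122070312, -104.19999694824219]]) [ 0.5085 -0.1596  0.0704]
 top z 0.05192873812822851
 stand (((577.8340454101562, 218.24147033691406), (321.4736022949219, 246.1947479248047), 89.2147216796875), [[452.5, 59.20000076293945], [698.7000122070312, 55.79999923706055], [703.0999755859375, 377.29998779296875], [457.0, 380.70001220703125]]) 1551
  tall 1263 n [0.8859 0.0894 0.4551] tilt 27.073720062975248 m [0.5675 0.1544 0.0944] up [-0.4528 -0.0457  0.8904] w rng [-0.0435  0.0448] up rng [-0.0517  0.0507] e 0.0012180580803043328
   topmid of face [0.5444 0.1527 0.1396]
  short 826 n [0.8855 0.0889 0.4561] tilt 27
[... 769 characters left out ...]
7305
 stand (((575.1393432617188, 214.92198181152344), (329.5567321777344, 249.29345703125), 89.92002868652344), [[450.29998779296875, 50.29999923706055], [699.5999755859375, 50.0], [700.0, 379.5], [450.70001220703125, 379.8999938964844]]) 3388
  tall 620 n [0.882  0.0872 0.463 ] tilt 27.582990837077503 m [0.5645 0.1545 0.1042] up [-0.4608 -0.0456  0.8863] w rng [-0.042   0.0425] up rng [-0.0534  0.0434] e 0.0010092131232387392
   topmid of face [0.5445 0.1528 0.1427]
  short 464 n [0.8735 0.0868 0.479 ] tilt 28.62155778713567 m [0.5584 0.2776 0.0924] up [-0.4767 -0.0474  0.8778] w rng [-0.042   0.0424] up rng [-0.0401  0.0316] e 0.0014302877559947847
   topmid of face [0.5433 0.2763 0.1202]
```

Run:
```python
from h import *
from scipy.optimize import differential_evolution as de
from scipy.spatial.transform import Rotation as Ro
np.set_printoptions(precision=4,suppress=True)
def loc(q,P):
    c,s=np.cos(q[2]),np.sin(q[2]);d=P[:,:2]-q[:2]
    return np.c_[d@[c,s],d@[-s,c],P[:,2]]
# near-horizontal tops: slabs at z .052 (dividers, low wall) and .072 board
slabs=[(-67.5,-57.5,72),(-42.5,-7.5,52),(7.5,42.5,52),(57.5,67.5,52)]
def cost(q,P):
    L=loc(q,P)*1000;out=np.full(len(L),8.)
    for a,b,z in slabs:
        dx=np.maximum(0,np.maximum(a-L[:,0],L[:,0]-b));dy=np.maximum(0,abs(L[:,1])-60)
        out=np.minimum(out,np.sqrt(dx**2+dy**2+(L[:,2]-z)**2))
    return (out**2).mean()
for c in['scene','top']:
    W=np.load(c+'0.npz')['W'].reshape(-1,3)
    R=(W[:,0]>.45)&(W[:,0]<.68)&(W[:,1]>-.29)&(W[:,1]<-.07)&(W[:,2]>.048)&(W[:,2]<.08)
    r=de(cost,[(.53,.6),(-.22,-.15),(-.8,-.2)],args=(W[R],),seed=1,tol=1e-6)
    q=r.x;L=loc(q,W[R]);t=L[(L[:,2]>.049)&(L[:,2]<.055)]
    print(c,q,np.degrees(q[2]),r.fun,'hist',np.histogram(t[:,0]*1000,np.arange(-75,80,5))[0],'y',np.percentile(L[:,1],[1,99]))
o=manip.observe();print(Ro.from_quat(np.roll(o['eef_rot'],-1)).as_matrix(),o['width'],o['contact_force'])
```

```text
scene [ 0.5621 -0.1891 -0.4799] -27.496751453875717 8.604656203634189 hist [  0   0   7  77   0   0  46 109 114 122 110 114 124  75   0   0  50 127
 122 122 131 128 130  79   0   0  59 143  77   0] y [-0.0579  0.059 ]
top [ 0.5623 -0.1872 -0.4795] -27.471222984565987 7.821559080171896 hist [ 0  9  0  0  0  0 39 76 68 71 79 79 69 37  0  0 48 75 66 72 67 73 77 38
  0  0 48 76 32  0] y [-0.0586  0.0586]
[[ 0.      0.3115  0.9502]
 [ 0.      0.9502 -0.3115]
 [-1.      0.      0.    ]] 0.9963854313692244 [-0.6944 -0.9373  0.025 ]
```

Emit:
move_arm(targets=[0,-17.6,29.8,0,0,-17.6,29.8,0,0,-17.6,29.8,0,0,-17.6,29.8,0,0,-17.6,29.8,0,0,-17.6,29.8,0,0,-17.6,29.8,0,0,-17.6,29.8,0,0,-17.6,29.8,0,0,-17.6,29.8,0,0,-17.6,29.8,0,0,-17.6,29.8,0,0,-17.6,29.8,0,0,-17.6,29.8,0,0,-17.6,29.8,0,0,-17.6,29.8,0], hand=1, squeeze=40)

```text
t: 2.33
tool_pos: [0.5533, 0.1525, 0.2315]
eef_rot: [0.698, 0.112, 0.698, -0.111]
contact_force: [-0.0, 0.5, -0.7]
width: 1.001
```

Emit:
move_arm(targets=[0,0,0,0.1154,0,0,0,0.1154,0,0,0,0.1154,0,0,0,0.1154,0,0,0,0.1154,0,0,0,0.1154,0,0,0,0.1154,0,0,0,0.1154,0,0,0,0.1154,0,0,0,0.1154,0,0,0,0,0,0,0,0])

```text
t: 3.33
tool_pos: [0.5523, 0.154, 0.2313]
eef_rot: [0.525, 0.474, 0.525, -0.474]
contact_force: [-0.2, -0.3, -0.0]
width: 1.0
```

```bash
cat >> h.py <<'E'
from scipy.spatial.transform import Rotation as Ro
def to(P,yaw=None):
    "print tool-frame shift (mm) to world TCP target P and twist to bring tool y to yaw"
    o=manip.observe();R=Ro.from_quat(np.roll(o['eef_rot'],-1)).as_matrix()
    y=np.arctan2(R[1,1],R[0,1])
    print('t',round(o['t'],2),'tcp',np.round(o['tool_pos'],4),'yaw',round(y,4),'w',round(o['width'],3),'F',np.round(o['contact_force'],1),'q6',round(o['qpos'][5],2))
    print('shift mm',np.round(R.T@(np.array(P)-o['tool_pos'])*1000,1),'twist',None if yaw is None else round(y-yaw,4))
E
python3 -c "
from h import *
to([.5513,.1535,.0956],.1005)"
```

```text
t 3.33 tcp [0.5523 0.154  0.2313] yaw 0.1032 w 1.0 F [-0.2 -0.3 -0. ] q6 1.74
shift mm [135.7  -1.    0.4] twist 0.0027
```

Emit:
move_arm(targets=[17,-0.2,0,0,17,-0.2,0,0,17,-0.2,0,0,17,-0.2,0,0,17,-0.2,0,0,17,0,0,0,17,0,0,0,17,0,0,0,0,0,0,0,0,0,0,0])

```text
t: 4.17
tool_pos: [0.5504, 0.1537, 0.0947]
eef_rot: [0.524, 0.473, 0.525, -0.475]
contact_force: [0.2, -0.8, 0.2]
width: 1.001
```

```bash
python3 -c "
from h import *
to([.5513,.1535,.0956],.1005)
p,d=snap('scene'); cv2.imwrite('pics/s1.png',cv2.resize(p[130:280,250:450,::-1],None,fx=4,fy=4))"
```

```text
t 4.17 tcp [0.5504 0.1537 0.0947] yaw 0.102 w 1.001 F [ 0.2 -0.8  0.2] q6 1.74
shift mm [-0.9  0.9  0.3] twist 0.0015
```

View pics/s1.png

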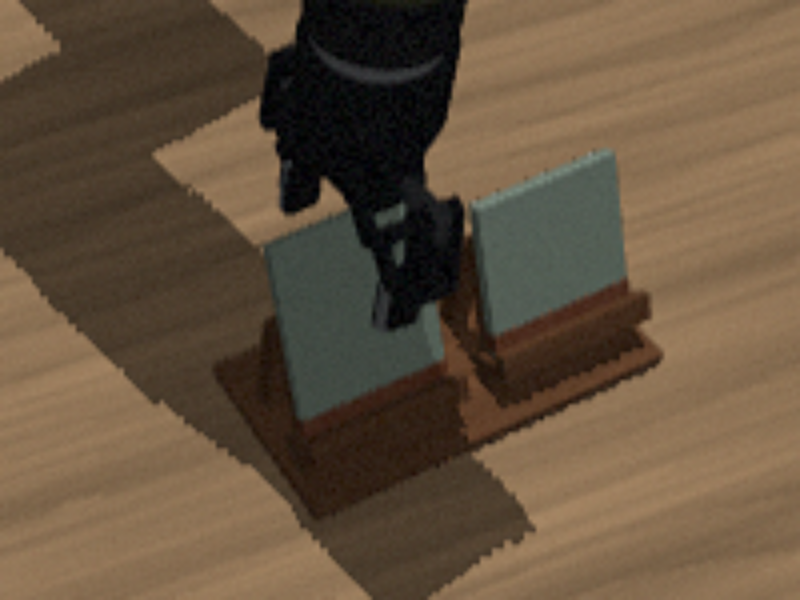

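The fingers straddle the tall tile: one is in front of the face at crop (400,270), the other behind it at (300,190). Now close.

Emit:
move_arm(targets=[0,0,0,0,0,0,0,0,0,0,0,0,0,0,0,0,0,0,0,0,0,0,0,0,0,0,0,0,0,0,0,0,0,0,0,0,0,0,0,0,0,0,0,0,0,0,0,0], hand=-1, squeeze=40)

```text
t: 5.22
tool_pos: [0.5587, 0.1549, 0.0987]
eef_rot: [0.528, 0.478, 0.521, -0.471]
contact_force: [12.2, 0.3, 2.0]
width: 0.27
```

Emit:
move_arm(targets=[-2,3,0,0,-2,3,0,0,-2,3,0,0,-2,3,0,0,-2,3,0,0,-2,3,0,0,-2,3,0,0,-2,3,0,0,-2,3,0,0,-2,3,0,0,0,0,0,0,0,0,0,0])

```text
t: 6.22
tool_pos: [0.5854, 0.1576, 0.1174]
eef_rot: [0.526, 0.477, 0.522, -0.472]
contact_force: [6.7, 1.1, 1.4]
width: 0.107
```

```bash
python3 -c "
from h import *
to([.5513,.1535,.2],.1005)
p,d=snap('scene'); cv2.imwrite('pics/s2.png',cv2.resize(p[130:280,250:450,::-1],None,fx=4,fy=4))"
```

```text
t 6.22 tcp [0.5854 0.1576 0.1174] yaw 0.0997 w 0.107 F [6.7 1.1 1.4] q6 1.73
shift mm [-82.9 -33.6   0.6] twist -0.0008
```

View pics/s2.png

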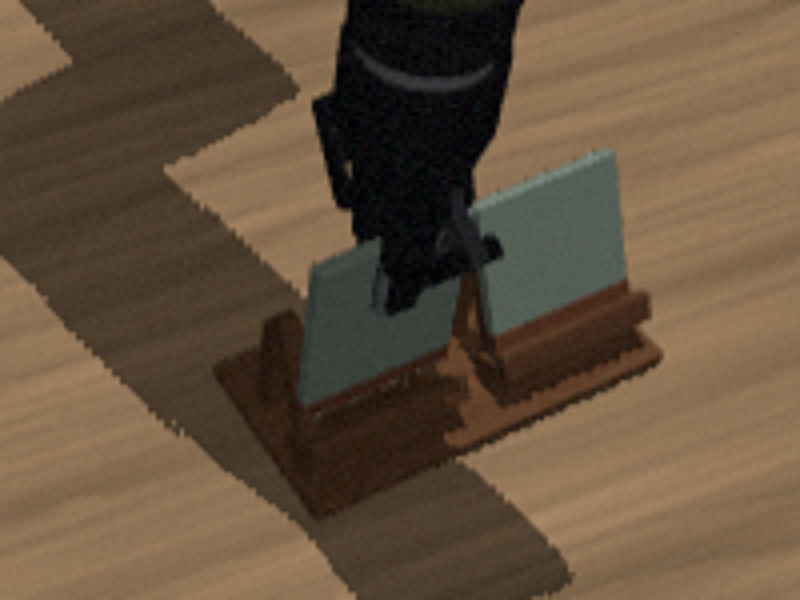

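The opening reads 9 mm, so the tall tile is upright and flat in the pads, at crop (380,330). Lifting.

Emit:
move_arm(targets=[-6,0,0,0,-8,0,0,0,-10,0,0,0,-10,0,0,0,-10,0,0,0,-10,0,0,0,-10,0,0,0,-10,0,0,0,-10,0,0,0,-6,0,0,0,0,0,0,0,0,0,0,0])

```text
t: 7.27
tool_pos: [0.5813, 0.157, 0.2056]
eef_rot: [0.524, 0.475, 0.524, -0.474]
contact_force: [-0.5, -0.1, -2.9]
width: 0.11
```

```bash
python3 -c "
from h import *
to([.5179,-.1651,.2074],-.4797)
p,d=snap('scene'); cv2.imwrite('pics/s3.png',cv2.resize(p[110:280,250:450,::-1],None,fx=3,fy=3))"
```

```text
t 7.27 tcp [0.5813 0.157  0.2056] yaw 0.1 w 0.11 F [-0.5 -0.1 -2.9] q6 1.73
shift mm [ -1.9 -95.3 314.1] twist 0.5797
```

View pics/s3.png

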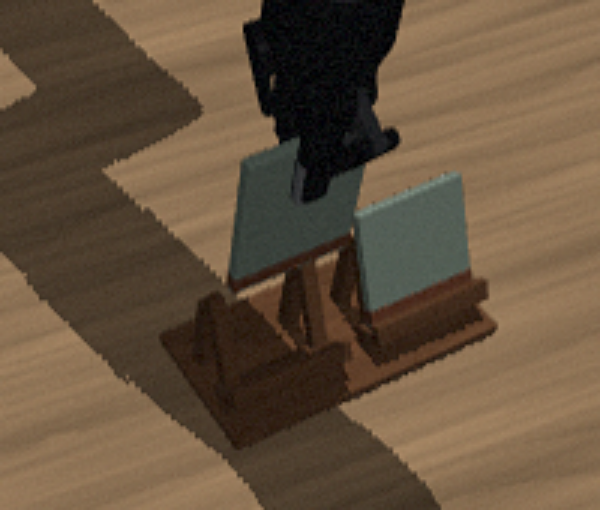

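Emit:
move_arm(targets=[0,-4,13,0,0,-8,26,0,0,-8,26,0,0,-8,26,0,0,-8,26,0,0,-8,26,0,0,-8,26,0,0,-8,26,0,0,-8,26,0,0,-8,26,0,0,-8,26,0,0,-7,26,0,0,-4,15,0,0,0,0,0.0966,0,0,0,0.0966,0,0,0,0.0966,0,0,0,0.0966,0,0,0,0.0966,0,0,0,0.0966,0,0,0,0])

```text
t: 8.98
tool_pos: [0.5169, -0.1654, 0.2046]
eef_rot: [-0.366, -0.605, -0.366, 0.605]
contact_force: [-0.7, 0.1, -2.7]
width: 0.117
```

```bash
cat >> h.py <<'E'
def tile(c,x0,x1,y0,y1,z0,z1,fn=None):
    "fit plane+extent to celadon points in a box"
    p,d=snap(c,fn);W=cloud(c,d).reshape(-1,3);q=p.reshape(-1,3).astype(int)
    R=(q[:,1]>q[:,0]+8)&(q[:,2]>q[:,0]-5)&(W[:,0]>x0)&(W[:,0]<x1)&(W[:,1]>y0)&(W[:,1]<y1)&(W[:,2]>z0)&(W[:,2]<z1)
    P=W[R]
    for _ in range(4):
        u,s,v=np.linalg.svd(P-P.mean(0),full_matrices=False);e=(P-P.mean(0))@v[2];P=P[abs(e)<max(2*e.std(),.002)]
    n=v[2]*np.sign(v[2][0]);m=P.mean(0);up=np.array([0,0,1])-n[2]*n;up/=np.linalg.norm(up);w=np.cross(up,n)
    a=(P-m)@w;b=(P-m)@up
    A=np.percentile(a,[.5,99.5]);B=np.percentile(b,[.5,99.5])
    C=m+w*A.mean()-n*.005
    print(c,len(P),'n',n.round(4),'yaw',np.arctan2(n[1],n[0]).round(4),'tilt',np.degrees(np.arcsin(n[2])).round(2),'w',A.round(4),'b',B.round(4),'mid-plane pt',C.round(4),'top z',(m+up*B[1])[2].round(4),'bot z',(m+up*B[0])[2].round(4))
E
python3 -c "
from h import *
to([.5179,-.1651,.2056],-.4797)
tile('scene',.4,.65,-.3,0,.07,.3,'s4.png')"
python3 -c "
import cv2
p=cv2.imread('pics/s4.png');cv2.imwrite('pics/s4c.png',cv2.resize(p[100:320,110:310],None,fx=3,fy=3-.3))"
```

```text
t 8.98 tcp [ 0.5169 -0.1654  0.2046] yaw -0.4824 w 0.117 F [-0.7  0.1 -2.7] q6 1.74
shift mm [-1.   0.7 -0.8] twist -0.0027
scene 380 n [ 0.8853 -0.4648  0.0124] yaw -0.4835 tilt 0.71 w [-0.0508  0.0396] b [-0.0485  0.0555] mid-plane pt [ 0.5169 -0.1646  0.196 ] top z 0.2515 bot z 0.1475
```

View pics/s4c.png

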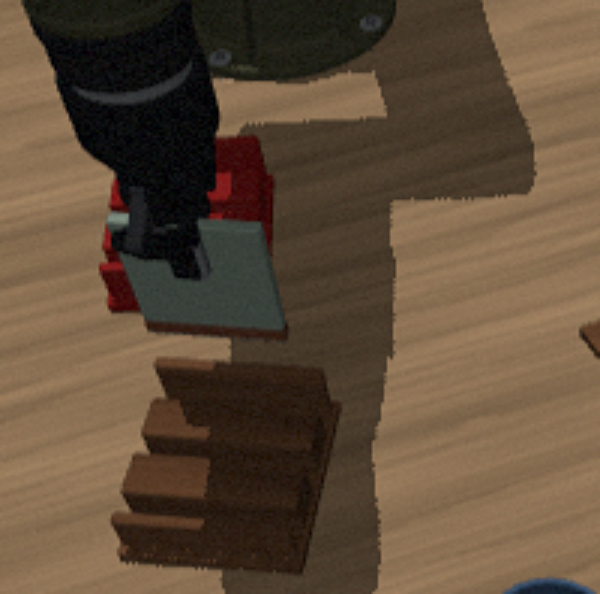

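Emit:
move_arm(targets=[6,1.2,0,0,10,0,0,0,10,0,0,0,10,0,0,0,10,0,0,0,10,0,0,0,5,0,0,0,4,0,0,0,4,0,0,0,4,0,0,0,4,0,0,0,4,0,0,0,4,0,0,0,4,0,0,0,4,0,0,0,0,0,0,0])

```text
t: 10.37
tool_pos: [0.5184, -0.1654, 0.1113]
eef_rot: [-0.367, -0.604, -0.367, 0.605]
contact_force: [-0.5, 0.8, -2.9]
width: 0.112
```

```bash
python3 -c "
from h import *
to([.5179,-.1651,.085],-.4797)
tile('scene',.4,.65,-.3,0,.05,.3)
tile('top',.4,.65,-.3,0,.05,.3)"
```

```text
t 10.37 tcp [ 0.5184 -0.1654  0.1113] yaw -0.4796 w 0.112 F [-0.5  0.8 -2.9] q6 1.74
shift mm [26.3 -0.6 -0. ] twist 0.0001
scene 314 n [ 0.8874 -0.4609  0.0065] yaw -0.4791 tilt 0.37 w [-0.0522  0.0378] b [-0.0482  0.0552] mid-plane pt [ 0.5186 -0.1644  0.1031] top z 0.1583 bot z 0.055
top 25 n [ 0.8921 -0.4048 -0.2006] yaw -0.426 tilt -11.57 w [-0.0082  0.0072] b [-0.0146  0.0068] mid-plane pt [ 0.5305 -0.1289  0.1588] top z 0.1644 bot z 0.1436
```

Emit:
move_arm(targets=[3,0,0,0,3,0,0,0,3,0,0,0,3,0,0,0,3,0,0,0,3,0,0,0,2,0,0,0,2,0,0,0,1,0,0,0,1,0,0,0,1,0,0,0,1,0,0,0,0,0,0,0])

```text
t: 11.55
tool_pos: [0.5192, -0.1656, 0.0865]
eef_rot: [0.367, 0.605, 0.367, -0.604]
contact_force: [0.2, 0.5, -1.2]
width: 0.116
```

```bash
python3 -c "
from h import *
to([.5179,-.1651,.085],-.4797)
tile('scene',.4,.65,-.3,0,.055,.3)"
```

```text
t 11.55 tcp [ 0.5192 -0.1656  0.0865] yaw -0.4796 w 0.116 F [ 0.2  0.5 -1.2] q6 1.74
shift mm [ 1.5 -1.4  0.1] twist 0.0001
scene 253 n [ 0.8767 -0.4674 -0.1141] yaw -0.4898 tilt -6.55 w [-0.0534  0.0373] b [-0.0573  0.1854] mid-plane pt [ 0.5209 -0.1653  0.1139] top z 0.2976 bot z 0.0564
```

Emit:
move_arm(targets=[0.7,-0.5,0,0,0.7,0,0,0,0.7,0,0,0,0.7,0,0,0,0,0,0,0])

```text
t: 12.02
tool_pos: [0.5195, -0.1661, 0.0863]
eef_rot: [0.368, 0.605, 0.366, -0.604]
contact_force: [-5.7, -0.9, 19.9]
width: 0.108
```

```bash
python3 -c "
from h import *
to([.5179,-.1651,.085],-.4797)
tile('scene',.4,.65,-.3,0,.055,.16)"
```

```text
t 12.02 tcp [ 0.5195 -0.1661  0.0863] yaw -0.4799 w 0.108 F [-5.7 -0.9 19.9] q6 1.74
shift mm [ 1.3 -1.9 -0.1] twist -0.0002
scene 184 n [ 0.886  -0.4636  0.0058] yaw -0.482 tilt 0.33 w [-0.052   0.0381] b [-0.0411  0.0363] mid-plane pt [ 0.5194 -0.1649  0.0972] top z 0.1335 bot z 0.0562
```

Emit:
move_arm(targets=[-0.8,0,0,0,-0.8,0,0,0,0,0,0,0])

```text
t: 12.32
tool_pos: [0.5194, -0.166, 0.0863]
eef_rot: [0.368, 0.605, 0.366, -0.604]
contact_force: [-2.9, -1.6, 9.0]
width: 0.109
```

Emit:
move_arm(targets=[0,0,0,0,0,0,0,0,0,0,0,0,0,0,0,0,0,0,0,0,0,0,0,0,-5,0,0,0,-15,0,0,0,-25,0,0,0,-30,0,0,0,-30,0,0,0,-20,0,0,0,0,0,0,0], hand=0.2)

```text
t: 13.4
tool_pos: [0.5213, -0.1662, 0.2154]
eef_rot: [0.369, 0.606, 0.365, -0.603]
contact_force: [0.8, -0.8, 0.2]
width: 0.598
```

```bash
python3 -c "
from h import *
to([.5475,.2774,.2],.1005)
tile('scene',.4,.65,-.3,0,.055,.16)
tile('scene',.45,.68,.215,.35,.03,.2)
from h import manip"
```

```text
t 13.4 tcp [ 0.5213 -0.1662  0.2154] yaw -0.4796 w 0.598 F [ 0.8 -0.8  0.2] q6 1.74
shift mm [  14.6 -181.6 -405.6] twist -0.5801
scene 277 n [ 0.886  -0.4635  0.0129] yaw -0.4819 tilt 0.74 w [-0.044   0.0459] b [-0.046   0.0324] mid-plane pt [ 0.5194 -0.1649  0.1015] top z 0.134 bot z 0.0555
scene 900 n [0.885  0.0877 0.4572] yaw 0.0987 tilt 27.21 w [-0.0444  0.0445] b [-0.0398  0.0385] mid-plane pt [0.5561 0.2788 0.0811] top z 0.1176 bot z 0.0479
```

Emit:
move_arm(targets=[0,-14,-31.2,0,0,-14,-31.2,0,0,-14,-31.2,0,0,-14,-31.2,0,0,-14,-31.2,0,0,-14,-31.2,0,0,-14,-31.2,0,0,-14,-31.2,0,0,-14,-31.2,0,0,-14,-31.2,0,0,-14,-31.2,0,0,-14,-31.2,0,0,-14,-31.2,0,0,0,0,-0.0967,0,0,0,-0.0967,0,0,0,-0.0967,0,0,0,-0.0967,0,0,0,-0.0967,0,0,0,-0.0967,0,0,0,0], hand=1)

```text
t: 15.17
tool_pos: [0.5433, 0.278, 0.2083]
eef_rot: [0.525, 0.473, 0.525, -0.475]
contact_force: [-0.5, 0.1, -0.2]
width: 0.999
```

```bash
python3 -c "
from h import *
to([.5475,.2774,.0787],.1005)"
```

```text
t 15.17 tcp [0.5433 0.278  0.2083] yaw 0.103 w 0.999 F [-0.5  0.1 -0.2] q6 1.94
shift mm [129.5   4.5   0.9] twist 0.0025
```

Emit:
move_arm(targets=[16,1,0.2,0,16,1,0.2,0,16,1,0.2,0,16,1,0.2,0,16,0.5,0,0,16,0,0,0,12,0,0,0,12,0,0,0,9,0,0,0,0,0,0,0])

```text
t: 16.0
tool_pos: [0.5474, 0.2774, 0.0787]
eef_rot: [0.524, 0.473, 0.525, -0.476]
contact_force: [-1.2, 0.2, 0.8]
width: 0.999
```

Emit:
move_arm(targets=[0,0,0,0,0,0,0,0,0,0,0,0,0,0,0,0,0,0,0,0,0,0,0,0,0,0,0,0,0,0,0,0,0,0,0,0,0,0,0,0], hand=-1)

```text
t: 16.83
tool_pos: [0.5542, 0.2792, 0.0857]
eef_rot: [0.527, 0.478, 0.522, -0.471]
contact_force: [3.0, -2.7, 16.3]
width: 0.236
```

Emit:
move_arm(targets=[-2,2.5,0,0,-2,2.5,0,0,-2,2.5,0,0,-2,2.5,0,0,-2,2.5,0,0,-2,2.5,0,0,-2,2.5,0,0,-2,2.5,0,0,-2,2.5,0,0,-2,2.5,0,0,0,0,0,0,0,0,0,0])

```text
t: 17.83
tool_pos: [0.5759, 0.2812, 0.1025]
eef_rot: [0.525, 0.476, 0.524, -0.473]
contact_force: [5.8, 0.4, 3.7]
width: 0.112
```

Upright in the pads, opening 9.5 mm. Lifting.

Emit:
move_arm(targets=[-5,0,0,0,-8,0,0,0,-10,0,0,0,-10,0,0,0,-10,0,0,0,-10,0,0,0,-10,0,0,0,-10,0,0,0,-12,0,0,0,-12,0,0,0,-12,0,0,0,-8,0,0,0,0,0,0,0])

```text
t: 18.92
tool_pos: [0.5748, 0.2812, 0.2207]
eef_rot: [0.525, 0.475, 0.524, -0.473]
contact_force: [0.3, -0.1, -1.7]
width: 0.11
```

```bash
python3 -c "
from h import *
to([.6066,-.2113,.22],-.4797)
tile('scene',.45,.68,.18,.38,.09,.3,'s5.png')
p=cv2.imread('pics/s5.png');cv2.imwrite('pics/s5c.png',cv2.resize(p[80:290,150:470],None,fx=2.4,fy=2.4))"
```

```text
t 18.92 tcp [0.5748 0.2812 0.2207] yaw 0.1006 w 0.11 F [ 0.3 -0.1 -1.7] q6 1.93
shift mm [ 1.000e-01 -1.780e+01  4.932e+02] twist 0.5803
scene 160 n [0.9949 0.0959 0.03  ] yaw 0.0961 tilt 1.72 w [-0.0398  0.0497] b [-0.0356  0.0438] mid-plane pt [0.5743 0.2801 0.2093] top z 0.2533 bot z 0.1739
```

View pics/s5c.png

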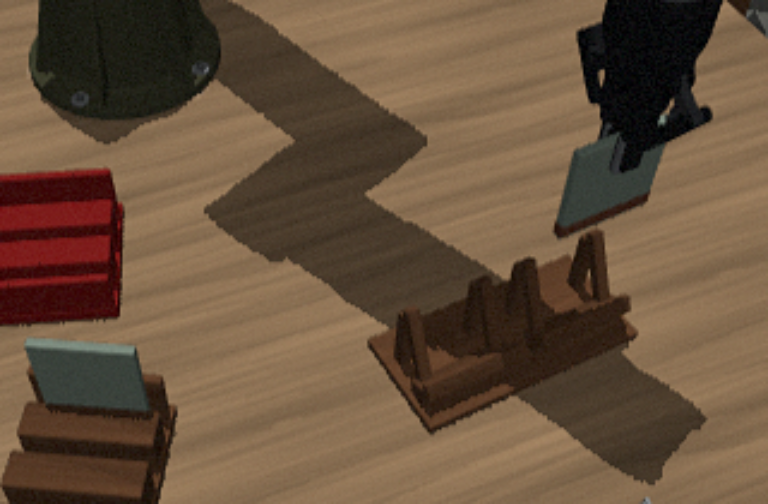

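The short tile is held upright at crop (610,185), and the tall tile stands in the slot next to the board at (90,375).

Emit:
move_arm(targets=[0,-1,15,0,0,-1,30,0,0,-1,34,0,0,-1,34,0,0,-1,34,0,0,-1,34,0,0,-1,34,0,0,-1,34,0,0,-1,34,0,0,-1,34,0,0,-1,34,0,0,-1,34,0,0,-2,34,0,0,-2,34,0,0,-1,25,0,0,-1,15,0])

```text
t: 20.3
tool_pos: [0.6041, -0.2151, 0.2169]
eef_rot: [0.523, 0.474, 0.524, -0.476]
contact_force: [0.0, 0.3, -3.5]
width: 0.111
```

Emit:
move_arm(targets=[0,0,0,0.0967,0,0,0,0.0967,0,0,0,0.0967,0,0,0,0.0967,0,0,0,0.0967,0,0,0,0.0967,0,0,0,0,0,0,0,0])

```text
t: 20.97
tool_pos: [0.6048, -0.2113, 0.2175]
eef_rot: [-0.367, -0.604, -0.368, 0.604]
contact_force: [-0.4, -0.2, -2.1]
width: 0.109
```

```bash
python3 -c "
from h import *
to([.6066,-.2113,.22],-.4797)
tile('scene',.45,.72,-.33,-.1,.14,.3)"
```

```text
t 20.97 tcp [ 0.6048 -0.2113  0.2175] yaw -0.4766 w 0.109 F [-0.4 -0.2 -2.1] q6 1.71
shift mm [-2.5  1.6 -0.8] twist 0.0031
scene 358 n [ 0.8881 -0.4595  0.0087] yaw -0.4775 tilt 0.5 w [-0.0527  0.0378] b [-0.0327  0.0471] mid-plane pt [ 0.6052 -0.2102  0.2034] top z 0.2505 bot z 0.1707
```

Emit:
move_arm(targets=[8,1.8,1,0.003,12,0,0,0,12,0,0,0,12,0,0,0,12,0,0,0,12,0,0,0,12,0,0,0,8,0,0,0,6,0,0,0,4,0,0,0,4,0,0,0,4,0,0,0,4,0,0,0,4,0,0,0,0,0,0,0])

```text
t: 22.27
tool_pos: [0.606, -0.2133, 0.1034]
eef_rot: [-0.366, -0.605, -0.366, 0.605]
contact_force: [-0.6, -0.2, -2.6]
width: 0.111
```

```bash
python3 -c "
from h import *
to([.6066,-.2113,.076],-.4797)
tile('scene',.56,.72,-.33,-.1,.06,.16)"
```

```text
t 22.27 tcp [ 0.606  -0.2133  0.1034] yaw -0.4826 w 0.111 F [-0.6 -0.2 -2.6] q6 1.72
shift mm [27.4 -0.4 -2. ] twist -0.0029
scene 239 n [ 0.8856 -0.464   0.019 ] yaw -0.4826 tilt 1.09 w [-0.0556  0.0338] b [-0.0357  0.0411] mid-plane pt [ 0.6064 -0.212   0.0957] top z 0.1369 bot z 0.0601
```

Emit:
move_arm(targets=[3,0,0,0,3,0,0,0,3,0,0,0,3,0,0,0,3,0,0,0,3,0,0,0,3,0,0,0,2,0,0,0,2,0,0,0,1,0,0,0,1,0,0,0,1,0,0,0,0,0,0,0])

```text
t: 23.4
tool_pos: [0.6064, -0.2133, 0.076]
eef_rot: [-0.366, -0.605, -0.366, 0.605]
contact_force: [-0.7, 0.4, -2.2]
width: 0.111
```

Emit:
move_arm(targets=[0.7,0,0,0,0.7,0,0,0,0,0,0,0])

```text
t: 23.65
tool_pos: [0.6067, -0.2137, 0.0757]
eef_rot: [0.366, 0.605, 0.366, -0.605]
contact_force: [-2.5, -0.6, 4.9]
width: 0.11
```

```bash
python3 -c "
from h import *
to([.6066,-.2113,.076],-.4797)
tile('scene',.56,.72,-.33,-.1,.06,.125)"
```

```text
t 23.65 tcp [ 0.6067 -0.2137  0.0757] yaw -0.4827 w 0.11 F [-2.5 -0.6  4.9] q6 1.72
shift mm [-0.3 -1.2 -2. ] twist -0.003
scene 145 n [ 0.8853 -0.4638  0.0345] yaw -0.4826 tilt 1.97 w [-0.0613  0.0277] b [-0.0289  0.0197] mid-plane pt [ 0.6065 -0.2128  0.0893] top z 0.1092 bot z 0.0606
```

Force 5 N up and the top at 0.109 m, which matches the tall tile's seating. Releasing and retreating.

Emit:
move_arm(targets=[0,0,0,0,0,0,0,0,0,0,0,0,0,0,0,0,0,0,0,0,0,0,0,0,-5,0,0,0,-15,0,0,0,-25,0,0,0,-30,0,0,0,-30,0,0,0,-30,0,0,0,0,0,0,0], hand=0.2)

```text
t: 24.78
tool_pos: [0.6096, -0.2145, 0.2172]
eef_rot: [0.369, 0.607, 0.363, -0.603]
contact_force: [1.3, -1.2, -0.1]
width: 0.599
```

Emit:
move_arm(targets=[0,0,-30,0,0,0,-30,0,0,0,-30,0,0,0,-30,0,0,0,-30,0,0,0,-30,0,0,0,0,0])

```text
t: 25.37
tool_pos: [0.692, -0.0488, 0.2095]
eef_rot: [0.367, 0.605, 0.368, -0.603]
contact_force: [-0.4, -0.2, -0.9]
width: 0.604
```

```bash
python3 -c "
from h import *
to([.6066,-.2113,.076],-.4797)
tile('scene',.56,.72,-.33,-.1,.06,.125,'s6.png')
tile('scene',.4,.56,-.3,-.06,.075,.16)
q=np.array([.5621,-.1891]);print(q-.05*np.array([.887,-.4615]),q+.05*np.array([.887,-.4615]))
for n in['mug','rib','turning_tool']: print(n,manip.mark_of('scene',n)[:1])
p=cv2.imread('pics/s6.png');cv2.imwrite('pics/s6c.png',cv2.resize(p[180:350,110:270],None,fx=3.5,fy=3.5))"
```

```text
t 25.37 tcp [ 0.692  -0.0488  0.2095] yaw -0.4776 w 0.604 F [-0.4 -0.2 -0.9] q6 1.98
shift mm [133.   -1.1 183.9] twist 0.0021
scene 320 n [ 0.8867 -0.459   0.0553] yaw -0.4777 tilt 3.17 w [-0.0447  0.0451] b [-0.0332  0.0158] mid-plane pt [ 0.6066 -0.2117  0.0938] top z 0.1098 bot z 0.0609
scene 340 n [ 0.889  -0.4573  0.0217] yaw -0.4751 tilt 1.24 w [-0.0461  0.0437] b [-0.0357  0.0225] mid-plane pt [ 0.5193 -0.1648  0.1119] top z 0.1345 bot z 0.0764
[ 0.51775  -0.166025] [ 0.60645  -0.212175]
mug [{'xy': [290.3, 355.7], 'confidence': 0.73}]
rib [{'xy': [180.2, 381.7], 'confidence': 0.93}]
turning_tool [{'xy': [386.0, 306.8], 'confidence': 0.89}]
```

View pics/s6c.png

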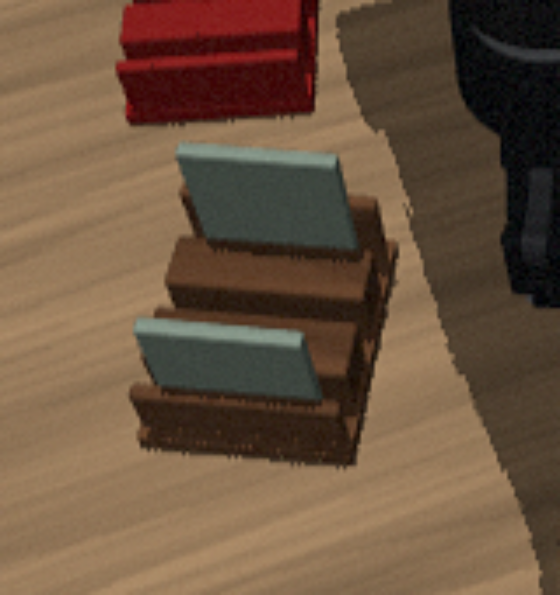

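Both tiles stand in their correct slots: tall at crop (270,200), short at (230,360). The middle slot is empty and the gripper is clear. Handing in.

```bash
python3 -c "
from h import *
print(manip.job_done())"
```

```text
the job is handed in; nothing more can be done
None
```

Both celadon tiles are upright in the brown rack: the taller one beside the tall end board, the shorter one in the opposite end slot, and the middle slot empty. I handed the job in at about 26 s. No verdict was reported.

| Last check (scene camera) | Tall tile | Short tile |
|---|---|---|
| Offset across / along the slot | within about 1–2 mm | within about 1 mm |
| Lean from vertical | 1.2° | 3.2° |
| Top edge height | 0.1345 m (0.132 m if exactly on the slot floor) | 0.110 m (0.107 m if exactly on the slot floor) |
| Upward force felt before letting go | about 20 N, eased to 9 N | about 5 N |

- **Seating:** the top edges read about 2.5 mm high, which is close to the camera's 2 mm calibration error. The foot must be within 6 mm of the floor. The forces show each tile was resting on the bottom before release.
- **Bystanders:** the mug, rib and turning tool are within about 4 pixels of their first positions, which is about the finder's own error. The arm came near none of them.
- **Disagreement:** one tilt reading (-6.6°) on the tall tile, and one fit from the top camera, were wrong because they included stray points. A tighter fit put the tall tile at 0.3°.

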